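# Load a lattice base panel onto the assembly jig's locating pins

## Task

Load the assembly jig: take the white panel with two holes out of the rack and lower it over the jig's two locating pins until it rests flush on the seat, either way round; do not drop it, let go and leave it there. The rack lets you hold it only by its two short ends and the jig only by its two long sides, so on the way lay it flat on the rubber mat, let go and take it again the other way. Leave the other panels in their bays and everything else on the bench where it is.

Things in the scene. Friction and masses are not known exactly. Their poses are not given: they have to be found in the camera images.
- panel_two: The panel to load: flat white plastic plate, 66 (its x) x 54 (its y) x 12 mm thick, about 55 g, with two round through holes of 13.5 mm at x = -20 and +20 mm on its long centre line (y = 0). It starts lying flat in one of the three bays of the rack. Origin: centre of its underside; z is up through the plate. The same after half a turn about z.
- panel_one: Another white panel of the same outer size (66 x 54 x 12 mm), with one round hole of 23.5 mm in the middle; lies in a bay of the rack and stays there. Origin: centre of its underside.
- panel_four: Another white panel of the same outer size (66 x 54 x 12 mm), with four round 8 mm holes near its corners; lies in a bay of the rack and stays there. Origin: centre of its underside.
- rack: Fixed plywood rack, 72 (x) x 206 (y) mm, three bays at y = -64, 0, +64 mm, one panel lying flat in each, panel x along rack x. Walls beside each panel's long sides (2 mm gap) rise 13 mm above it, tops 45 mm over the bench. Bay floor 20 mm over the bench, only 44 mm long: a panel's short ends overhang it 11 mm, open to fingers down to a 6 mm base board. Origin: centre of underside, on the bench.
- mat: Fixed flat rubber mat on the bench between rack and jig, 150 (x) x 130 (y) x 4 mm thick, empty; the place to lay the panel down. Origin: centre of its underside, so its top is 4 mm above that.
- jig_seat (a point): Centre of the top face of the jig's seat, 32 mm above the bench, where the panel's underside comes to rest; axes are the jig's, z up. The seat is 44 (x) x 66 (y) mm. Two fixed steel pins, 12 mm diameter, stand on it at y = -20 and +20 mm (x = 0), 20 mm tall, the top 6 mm tapering to a 6 mm tip. The panel's x lies along the jig's y.
- jig: Fixed aluminium jig, base plate 110 (x) x 150 (y) x 12 mm, the seat raised 20 mm over it. Two upright grey cheek plates, inner faces at y = -36 and +36 mm, 70 mm long in x, rise 45 mm above the seat, so there is no finger room at the panel's short ends. Its long sides overhang the seat by 5 mm and are open down to the base plate. Origin: centre of its underside, on the bench.
- voxel: Loose white lattice cube of 60 mm on the far side of the bench, a bystander. Origin: centre of its underside.
- mallet: Loose mallet, about 240 mm long, lying on the far left of the bench, a bystander.
- caliper: Loose steel caliper, 200 mm long, lying on the far right of the bench, a bystander.
- wrench: Loose wrench, 160 mm long, lying at the right edge of the work area, a bystander.
- driver: Loose screwdriver, 190 mm long, lying across the bench just beyond the mat, a bystander.
- glue: Loose small white bottle, 44 mm across and 110 mm tall, standing at the left edge, a bystander. Origin: centre of its underside.
Not all that is in view belongs to the job. Of the things like the mat, leave any that is red; of the rest the larger one is meant.

How it is judged (in metres and radians):
On the way:
1. the two-hole panel lies flat on the rubber mat (its centre over the mat), let go (x of panel_two in the frame of mat between -0.075 and 0.075 m and y of panel_two in the frame of mat between -0.065 and 0.065 m and z of panel_two in the frame of mat below 0.007 m and angle between panel_two's own z axis and vertical below 0.06 rad and contact force between the fingers and panel_two below 0.05 N), for 0.1 s.
At the end, for the whole second after the job is handed in: The two-hole panel is on the jig's pins, let go and at rest: its underside within 2 mm of the seat's height, its centre within 3 mm of the seat's centre, its long direction along the line of the pins (either way round) within 0.08 rad, and tilted less than 0.03 rad (z of panel_two in the frame of jig_seat between -0.002 and 0.002 m and horizontal distance between panel_two and jig_seat below 0.003 m and angle between the x axis of panel_two and the y axis of jig_seat, either way round below 0.08 rad and angle between panel_two's own z axis and vertical below 0.03 rad and contact force between the fingers and panel_two below 0.05 N and linear speed of panel_two below 0.02 m/s); the robot touches nothing.
It fails at once if the two-hole panel is dropped (falling free faster than 0.5 m/s, a drop of over 12 mm) (contact force between the fingers and panel_two below 0.05 N and linear speed of panel_two above 0.5 m/s).
It fails at once if another panel is moved more than 15 mm (distance of any of panel_one, panel_four from where it was at the start of the episode above 0.015 m).
It fails at once if the lattice cube, mallet, caliper, wrench, screwdriver or bottle is moved more than 30 mm (distance of any of voxel, mallet, wrench, driver, caliper, glue from where it was at the start of the episode above 0.03 m).
It also fails if it takes over 67 s, if anything falls off the work surface, if the arm or the gripper's body presses on something with over 40 N, if the wrist force passes 120 N, or if a joint passes its speed limit or range.

## Robot

A 7-joint arm with a two-finger parallel gripper is mounted at the origin on the work surface. World frame = base frame: x ahead of the robot, y to its left, z up, the work surface at z = 0. Lengths are in m, angles in degrees, forces in N, time in s.
With the tool pointing down it reaches from about 0.425 to 0.875 m from the base axis. Payload 4.7 kg.
Tool frame: the origin (TCP) lies midway between the tips of the shut fingers; the grasp point (between the pads) lies 19 mm behind it; z points along the fingers, y is the direction in which the jaws open and shut (so a half turn about z gives the same grasp; the last joint's range is limited). The gripper opens to 87 mm and grips with 3 to 60 N. Pads are 19 mm wide; open, the fingers measure 117 mm over their backs; the gripper's body (75 mm by 190 mm) begins 51 mm behind the grasp point.
Start: joints at [-65.713, 18.392, -4.016, 83.108, 1.295, 78.541, -3.26], TCP at [0.259, 0.596, 0.223] pointing down, gripper open.
Joint ranges: [-163.93, 163.93], [-17.29, 119.83], [-79.2, 71.16], [3.27, 140.29], [-89.18, 269.18], [5.43, 117.66], [-154.24, 154.24]. Speed limits (degrees/s): [147.25, 147.25, 180, 180, 180, 180, 180].

## Interface

Orientations are given as [roll, pitch, yaw] about the fixed x, y, z axes, in that order (R = Rz(yaw) Ry(pitch) Rx(roll)).
In Python, from cell import env gives the robot as it stands.
- The arm moves only by the tool apply_moves, never from a script. Its argument "targets" is a list of rows, each a list of 2 entries, a list of its own where there are three numbers: the shift along the world's x, y, z in mm, then the turn, a rotation vector about the world's x, y, z in rad. A call has 1 to 8 rows; each row is the pose to reach, as a shift and turn from the pose commanded when the call began; what a row does not reach only later rows make up. A row lasts 1/10 s, in which the tool goes at most 50 mm and 8.59 degrees, less where a joint would pass 70% of its speed; a pose out of reach is approached as far as the arm can. A call with a gripper value outside its range is refused whole. "hand" is the finger opening in mm, from 0 to 87, set as the call begins (left out, the last holds). The fingers move at their own pace and stop on an object; "squeeze" is the grip in N (left out, the last holds). Time passes only in rows, so rows that repeat a pose let the fingers close. It gives the time, the measured TCP pose, the force and the opening at its end, in the units of the state.
- env.get_obs(): the state, without advancing time (a new reading comes with each control period).
- env.read_camera(name): name is "scene" or "top"; returns a dict with "image" (480x640x3 uint8, red, green, blue), "camera_matrix" (3x3 intrinsics, pixels), "camera_from_world" (4x4, takes a point from world to camera coordinates). Camera axes: x right, y down, z forward; pixel columns grow to the right and rows downward; lengths in m; the calibration is good to about 2 mm. A picture is of the moment at which its call begins. There is no depth.
- env.sign_off(): hands the job in, once; it reports no verdict.
Trained networks look in a picture, given as the dict that the camera call returned (one of the last four; its "shot" number tells which), for a name from the list of things; names that differ only in an ending like _2 or _b are one class to them, and where a whole thing is asked for, a point or a joint stands for the part that bears it (a point fixed in the world has none). Each returns a list of dicts, best first, with "conf" (0 to 1); they miss things now and then, are a little off and sometimes report something else, mostly with a low value. They report only what shows in the picture. A call takes as long as a camera call. They do not tell look-alikes from the thing itself.
- env.regions_of(picture, target): "region" (480x640 bool, what is visible of it) and "rect" ([left, top, right, bottom] in pixels, round what is visible of it).
The state is a dict: "time_s": time; "qpos": joint angles; "joint_velocities": joint speeds; "effort": joint torques, N m; "tool_pos": TCP position; "tool_rot": TCP orientation; "force": force on the tool from outside, world axes, zero at the start; "wrist_torque": the same for the moment, N m; "grip_width": finger opening in m.
Only numpy, scipy, OpenCV 4.12 (cv2) and the standard library are available. Lean on these libraries where they do the work, as an engineer would, in place of code of your own. Each camera call takes 0.05 s, during which the arm holds its last target. There are 200 camera calls.

## Working session

There is one attempt and no reset: what is moved stays moved. The work goes in short steps, Python scripts to look and compute and a tool call to move; the robot and the scene stay as the last step left them, time stands still between calls to the robot, and variables do not carry over. Pictures are saved under pics/ and viewed, about 8 in all and at most 12, crops included, and the job is handed in when it is done.

Besides the shell and the picture viewer there is one more tool, called as name(argument=value, ...), one argument or row to a line, values as JSON. apply_moves: Moves the arm, as the interface text tells. Its arguments: {"type":"object","properties":{"targets":{"type":"array","items":{"type":"array"}},"hand":{"type":"number"},"squeeze":{"type":"number"}},"required":["targets"]}

```bash
ls; mkdir -p pics
python3 - <<'E'
from cell import env
import cv2,numpy as np
o=env.get_obs();print({k:np.round(o[k],3).tolist() for k in('time_s','tool_pos','tool_rot','grip_width')})
for n in('scene','top'):
    p=env.read_camera(n);cv2.imwrite(f'pics/{n}0.png',p['image'][:,:,::-1])
    print(n,p['camera_matrix'].round(1).tolist(),p['camera_from_world'].round(4).tolist())
    for t in('panel_two','panel_one','rack','mat','jig','jig_seat'):
        print(t,[(round(r['conf'],2),[int(x) for x in r['rect']]) for r in env.regions_of(p,t)])
E
```

```text
pics
{'time_s': 0.0, 'tool_pos': [0.259, 0.596, 0.221], 'tool_rot': [-179.889, 0.008, 156.522], 'grip_width': 0.087}
scene [[571.3, 0.0, 316.7], [0.0, 571.3, 231.6], [0.0, 0.0, 1.0]] [[0.164, 0.9863, 0.0147, -0.1022], [0.6984, -0.1056, -0.7079, -0.3147], [-0.6966, 0.1264, -0.7062, 2.0247], [0.0, 0.0, 0.0, 1.0]]
panel_two [(0.87, [240, 243, 262, 260])]
panel_one [(0.79, [196, 244, 215, 267])]
rack [(0.89, [193, 242, 269, 273]), (0.29, [240, 243, 263, 264])]
mat [(0.87, [204, 192, 243, 221]), (0.86, [284, 223, 330, 263]), (0.7, [344, 189, 379, 214]), (0.55, [219, 243, 241, 266])]
jig [(0.85, [370, 216, 428, 260])]
jig_seat [(0.94, [369, 214, 428, 259]), (0.67, [192, 243, 213, 266]), (0.32, [466, 188, 484, 222])]
top [[533.4, 0.0, 325.4], [0.0, 533.4, 234.2], [0.0, 0.0, 1.0]] [[0.0066, -1.0, 0.0007, 0.0415], [-0.9978, -0.0066, -0.0654, 0.5325], [0.0654, -0.0002, -0.9979, 1.1951], [0.0, 0.0, 0.0, 1.0]]
panel_two [(0.61, [397, 219, 494, 256])]
panel_one [(0.79, [464, 221, 488, 254])]
rack [(0.78, [399, 215, 492, 256]), (0.58, [313, 214, 379, 287])]
mat [(0.83, [313, 216, 378, 287]), (0.73, [417, 310, 479, 372]), (0.62, [238, 283, 284, 342])]
jig [(0.88, [197, 205, 265, 258]), (0.18, [166, 125, 276, 165])]
jig_seat [(0.58, [197, 209, 268, 263])]
```

Run:
```python
import cv2
i=cv2.imread('pics/top0.png');cv2.imwrite('pics/t0c.png',cv2.resize(i[190:390,180:510],(792,480),interpolation=cv2.INTER_CUBIC))
```

```text
(no output)
```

View pics/top0.png

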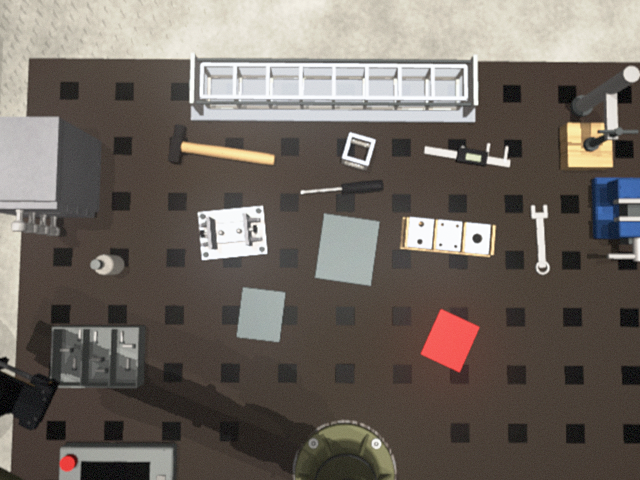

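View pics/t0c.png

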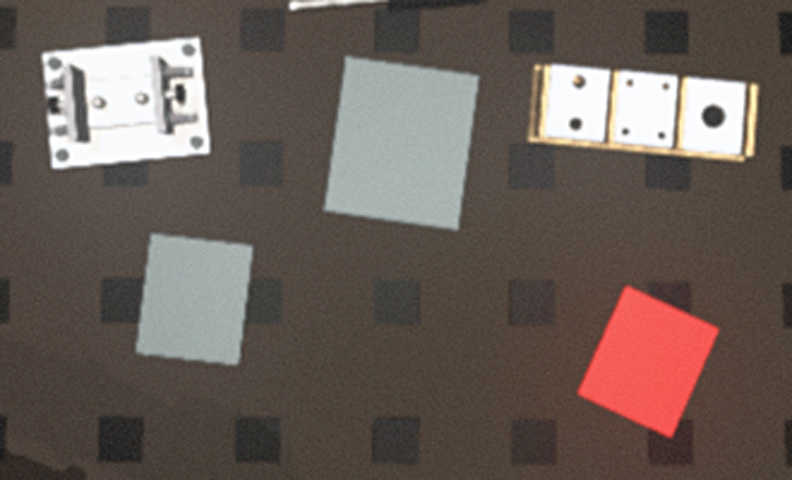

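The top view shows the two-hole panel in the rack's left bay (holes at about px (421,224) and (420,242)). The large grey mat is centred at about (347,249), and the jig pins are at about (221,233) and (239,231). The small grey mat at (262,315) and the red one are decoys.

```bash
cat > h.py <<'E'
from cell import env
import cv2,numpy as np
def bp(p,px,z):
    px=np.atleast_2d(px).astype(float);T=p['camera_from_world'];R,t=T[:3,:3],T[:3,3]
    d=np.c_[px,np.ones(len(px))]@np.linalg.inv(p['camera_matrix']).T@R
    c=-R.T@t
    return (c+d*((z-c[2])/d[:,2])[:,None])[:,:2]
def proj(p,X):
    T=p['camera_from_world'];c=np.atleast_2d(X)@T[:3,:3].T+T[:3,3];u=c@p['camera_matrix'].T
    return u[:,:2]/u[:,2:]
def rect(p,m,z):
    """min-area rectangle of mask boundary on the plane z, mm/deg"""
    c=max(cv2.findContours(m.astype(np.uint8),0,cv2.CHAIN_APPROX_NONE)[0],key=cv2.contourArea)[:,0]
    w=bp(p,c,z)*1000
    (x,y),(a,b),th=cv2.minAreaRect(w.astype(np.float32))
    return [round(v,1) for v in (x,y,a,b,th)]
E
python3 - <<'E'
from h import *
p=env.read_camera('top');s=env.read_camera('scene');im=p['image'].astype(int)
for n,z in(('mat',.004),('jig',.012),('rack',.04)):
  for q in(p,s):
    for r in env.regions_of(q,n)[:3]: print(n,q['shot'],round(r['conf'],2),[int(v) for v in r['rect']],rect(q,r['region'],z))
w=im.min(2)>170
n,l,st,c=cv2.connectedComponentsWithStats(w.astype(np.uint8))
for i in range(1,n):
    x,y,ww,hh,a=st[i]
    if a>60 and 190<x<500 and 195<y<300: print('white',st[i].tolist(),rect(p,l==i,.032))
# scene crop of rack/jig
i=s['image'][:,:,::-1]
a=cv2.resize(i[230:285,185:285],(800,440),interpolation=cv2.INTER_CUBIC)[:300]
a=cv2.resize(i[235:275,185:285],(700,280),interpolation=cv2.INTER_CUBIC)
b=cv2.resize(i[205:265,355:455],(700,420),interpolation=cv2.INTER_CUBIC)[:300]
t=p['image'][:,:,::-1]
cv2.imwrite('pics/c1.png',np.vstack([cv2.resize(i[240:276,190:275],(780,300),interpolation=cv2.INTER_CUBIC),
 np.hstack([cv2.resize(i[208:266,362:437],(390,300),interpolation=cv2.INTER_CUBIC),cv2.resize(t[203:265,192:272],(390,300),interpolation=cv2.INTER_CUBIC)])]))
E
```

```text
mat 3 0.89 [240, 283, 287, 342] [349.1, 191.6, 99.0, 114.5, 83.3]
mat 3 0.83 [313, 213, 379, 288] [498.2, -4.5, 130.8, 152.7, 81.5]
mat 3 0.81 [418, 311, 478, 369] [294.1, -238.3, 96.6, 110.5, 65.9]
mat 4 0.87 [344, 190, 380, 214] [351.8, 187.5, 97.5, 114.6, 84.0]
mat 4 0.67 [201, 188, 242, 221] [295.6, -241.6, 99.8, 116.7, 65.3]
mat 4 0.66 [285, 221, 330, 262] [501.0, -7.3, 130.0, 150.3, 81.4]
jig 3 0.79 [198, 209, 265, 258] [534.5, 257.5, 110.0, 150.4, 5.9]
jig 4 0.8 [367, 214, 427, 260] [521.1, 260.2, 159.7, 170.7, 6.9]
jig 4 0.45 [197, 244, 216, 268] [513.2, -301.0, 55.3, 81.8, 85.2]
rack 3 0.73 [395, 217, 494, 259] [525.4, -227.7, 210.2, 73.5, 85.3]
rack 4 0.66 [190, 239, 269, 271] [553.6, -234.4, 204.1, 97.4, 86.4]
white [198, 206, 69, 54, 2599] [534.3, 254.9, 109.0, 147.9, 6.1]
white [405, 217, 29, 32, 775] [536.0, -165.6, 60.1, 70.2, 85.1]
white [434, 219, 28, 33, 775] [531.2, -229.7, 59.3, 68.6, 84.7]
white [463, 222, 28, 33, 736] [524.1, -293.7, 58.6, 70.8, 85.3]
white [317, 250, 57, 33, 521] [450.6, -3.1, 65.7, 135.2, 13.0]
```

View pics/c1.png

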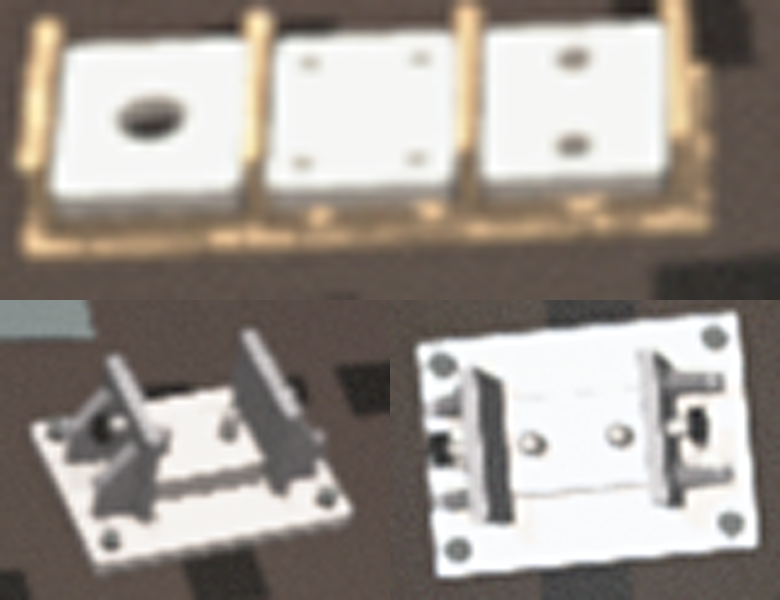

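Run:
```python
from h import *
p=env.read_camera('top');s=env.read_camera('scene')
# pins predicted from jig pose guess in both cams; panel in scene
g=s['image'].astype(int).min(2)
m=np.zeros(g.shape,bool);m[240:276,190:275]=g[240:276,190:275]>165
n,l,st,c=cv2.connectedComponentsWithStats(m.astype(np.uint8))
for i in range(1,n):
    if st[i][4]>80: print('scene white',st[i].tolist(),bp(s,c[i],.031)*1000)
a=np.radians(6);
print('top pins',bp(p,[[221.3,232.5],[239.2,231.1]],.051)*1000)
# scene pins from crop (right pin 228,428 ; left pin 118,424)
f=lambda x,y:[362+x*75/390,208+(y-300)*58/300]
print('scene pins',bp(s,[f(118,424),f(229,423)],.050)*1000)
# jig base corners scene at z=.012 : crop left(30,425) bottom(98,565) right(352,515)
print('scene corners',bp(s,[f(30,424),f(98,563),f(352,513)],.012)*1000)
th=np.radians(6);R=np.array([[np.cos(th),-np.sin(th)],[np.sin(th),np.cos(th)]])
print('model corners',[ (np.array([534.4,256])+R@v).round(1).tolist() for v in ([55,-75],[-55,-75],[-55,75])])
# holes top
q=p['image'].astype(int).min(2);
for x,y in((420.6,224.2),(419.6,241.7)):
    u,v=int(round(x)),int(round(y));w=np.clip(225-q[v-5:v+6,u-5:u+6],0,None)*1.
    yy,xx=np.mgrid[v-5:v+6,u-5:u+6];k=[(w*xx).sum()/w.sum(),(w*yy).sum()/w.sum()];print('hole',k,bp(p,k,.03)*1000)
```

```text
scene white [196, 242, 23, 22, 364] [[ 525.43885337 -296.83212096]]
scene white [242, 243, 22, 19, 374] [[ 537.32614564 -169.87401296]]
scene white [219, 244, 22, 19, 387] [[ 532.49410193 -233.07688111]]
top pins [[532.22107597 275.24711484]
 [535.58696511 235.73803753]]
scene pins [[534.88145104 212.35240464]
 [543.33036925 273.49759658]]
scene corners [[490.86959135 175.67411765]
 [601.81118202 187.96587004]
 [586.37481792 336.94829257]]
model corners [[596.9, 187.2], [487.5, 175.7], [471.9, 324.8]]
hole [np.float64(421.02542372881356), np.float64(223.7529661016949)] [[ 556.38548612 -170.16154519]]
hole [np.float64(419.3499288762447), np.float64(241.25106685633003)] [[ 516.8862183  -166.19300114]]
```

apply_moves(
  targets=[
    [[17, -47, 0], [0, 0, -0.1]],
    [[34, -94, 0], [0, 0, -0.2]],
    [[51, -141, 0], [0, 0, -0.3]],
    [[68, -188, 0], [0, 0, -0.4]],
    [[85, -235, 0], [0, 0, -0.5]],
    [[102, -282, 0], [0, 0, -0.6]],
    [[119, -329, 0], [0, 0, -0.7]],
    [[136, -376, 0], [0, 0, -0.8]],
  ],
  hand=87,
)

```text
time_s: 2.0
tool_pos: [0.3954, 0.2183, 0.2229]
tool_rot: [179.9, -0.0, 110.5]
force: [0.5, 0.8, 0.5]
grip_width: 0.087
```

apply_moves(
  targets=[
    [[18, -47, 0], [0, 0, -0.06]],
    [[35, -94, 0], [0, 0, -0.12]],
    [[53, -141, 0], [0, 0, -0.18]],
    [[71, -188, 0], [0, 0, -0.24]],
    [[88, -235, 0], [0, 0, -0.3]],
    [[106, -282, 0], [0, 0, -0.36]],
    [[124, -329, 0], [0, 0, -0.42]],
    [[141, -376, 0], [0, 0, -0.45]],
  ],
)

```text
time_s: 2.8
tool_pos: [0.5361, -0.156, 0.2231]
tool_rot: [179.9, -0.0, 84.8]
force: [1.3, 0.6, -0.8]
grip_width: 0.0868
```

apply_moves(
  targets=[
    [[0, -11, -40], [0, 0, 0]],
    [[0, -11, -80], [0, 0, 0]],
    [[0, -11, -100], [0, 0, 0]],
    [[0, -11, -100], [0, 0, 0]],
    [[0, -11, -100], [0, 0, 0]],
  ],
)

```text
time_s: 3.3
tool_pos: [0.5358, -0.1654, 0.1232]
tool_rot: [180.0, 0.0, 84.9]
force: [0.6, -0.8, 0.7]
grip_width: 0.087
```

Run:
```python
from h import *
o=env.get_obs();print({k:np.round(o[k],4).tolist() for k in('time_s','tool_pos','tool_rot','qpos')})
p=env.read_camera('top');s=env.read_camera('scene')
cv2.imwrite('pics/c2.png',np.hstack([cv2.resize(q['image'][b[1]:b[1]+80,b[0]:b[0]+100,::-1],(400,320),interpolation=cv2.INTER_CUBIC) for q,b in((p,(380,195)),(s,(190,205)))]))
```

```text
{'time_s': 3.3, 'tool_pos': [0.5358, -0.1654, 0.1232], 'tool_rot': [179.9699, 0.0143, 84.9074], 'qpos': [-20.5955, 13.6036, 39.9615, 104.4324, -9.5614, 65.3322, 17.4894]}
```

View pics/c2.png

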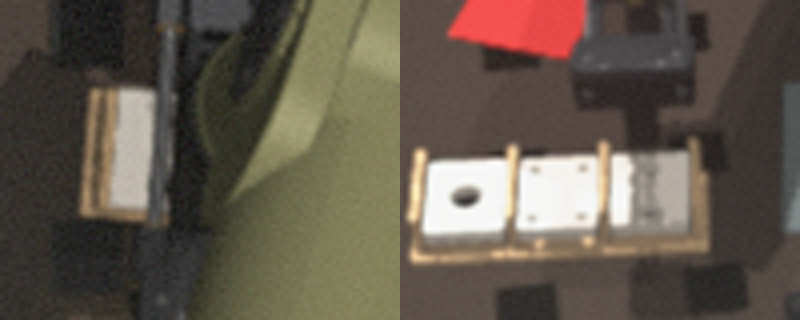

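apply_moves(
  targets=[
    [[0, -1, -30], [0, 0, 0]],
    [[0, -1, -55], [0, 0, 0]],
    [[0, -1, -70], [0, 0, 0]],
    [[0, -1, -80], [0, 0, 0]],
    [[0, -1, -90], [0, 0, 0]],
    [[0, -1, -98], [0, 0, 0]],
    [[0, -1, -102], [0, 0, 0]],
    [[0, -1, -102], [0, 0, 0]],
  ],
)

```text
time_s: 4.2
tool_pos: [0.5353, -0.1663, 0.0203]
tool_rot: [-180.0, 0.0, 84.9]
force: [0.0, 0.2, 0.6]
grip_width: 0.0872
```

apply_moves(
  targets=[
    [[0, 0, 0], [0, 0, 0]],
    [[0, 0, 0], [0, 0, 0]],
    [[0, 0, 0], [0, 0, 0]],
    [[0, 0, 0], [0, 0, 0]],
    [[0, 0, 0], [0, 0, 0]],
    [[0, 0, 0], [0, 0, 0]],
  ],
  hand=40,
  squeeze=20,
)

```text
time_s: 4.8
tool_pos: [0.536, -0.1664, 0.021]
tool_rot: [179.9, 0.0, 84.9]
force: [0.9, -0.3, 2.2]
grip_width: 0.0658
```

apply_moves(
  targets=[
    [[0, 0, 5], [0, 0, 0]],
    [[0, 0, 20], [0, 0, 0]],
    [[0, 0, 45], [0, 0, 0]],
    [[0, 0, 75], [0, 0, 0]],
    [[0, 0, 90], [0, 0, 0]],
    [[-8, 35, 90], [0, 0, 0]],
    [[-18, 80, 90], [0, 0, 0]],
    [[-27, 120, 90], [0, 0, 0]],
  ],
)

```text
time_s: 5.6
tool_pos: [0.5078, -0.0448, 0.111]
tool_rot: [180.0, -0.0, 84.9]
force: [0.4, 1.1, -0.0]
grip_width: 0.0659
```

apply_moves(
  targets=[
    [[-9, 40, 0], [0, 0, 0]],
    [[-9, 40, -25], [0, 0, 0]],
    [[-9, 40, -50], [0, 0, 0]],
    [[-9, 40, -65], [0, 0, 0]],
    [[-9, 40, -75], [0, 0, 0]],
    [[-9, 40, -75], [0, 0, 0]],
  ],
)

```text
time_s: 6.2
tool_pos: [0.4983, -0.0066, 0.0346]
tool_rot: [-179.9, 0.1, 84.9]
force: [0.5, -0.3, -0.8]
grip_width: 0.0659
```

Run:
```python
from h import *
o=env.get_obs();print({k:np.round(o[k],4).tolist() for k in('time_s','tool_pos','tool_rot','qpos','force')})
s=env.read_camera('scene')
cv2.imwrite('pics/c3.png',cv2.resize(s['image'][190:290,240:360,::-1],(600,500),interpolation=cv2.INTER_CUBIC))
```

```text
{'time_s': 6.2, 'tool_pos': [0.4983, -0.0066, 0.0346], 'tool_rot': [-179.8638, 0.0563, 84.8888], 'qpos': [-33.5124, 11.8115, 34.0791, 116.9761, -8.136, 53.6162, -0.2479], 'force': [0.4858, -0.2566, -0.754]}
```

View pics/c3.png

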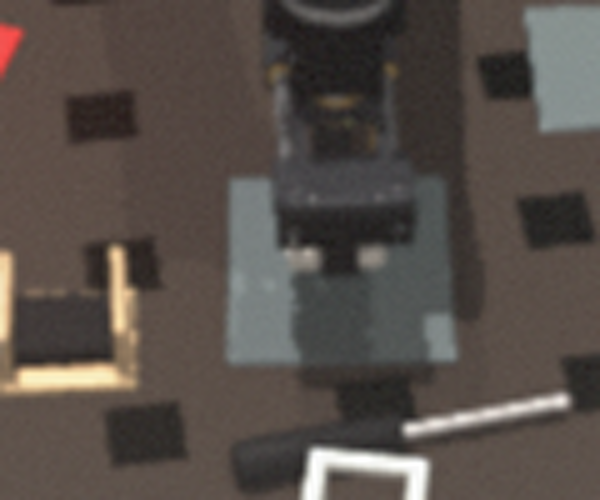

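apply_moves(
  targets=[
    [[0, 0, -12], [0, 0, 0]],
    [[0, 0, -20], [0, 0, 0]],
    [[0, 0, -24], [0, 0, 0]],
    [[0, 0, -26], [0, 0, 0]],
    [[0, 0, -27], [0, 0, 0]],
    [[0, 0, -27], [0, 0, 0]],
  ],
)

```text
time_s: 6.85
tool_pos: [0.4996, -0.0064, 0.0086]
tool_rot: [180.0, 0.0, 84.9]
force: [0.1, -0.0, -0.5]
grip_width: 0.0657
```

apply_moves(
  targets=[
    [[0, 0, -1], [0, 0, 0]],
    [[0, 0, -2], [0, 0, 0]],
    [[0, 0, -2.5], [0, 0, 0]],
    [[0, 0, -2.5], [0, 0, 0]],
  ],
)

```text
time_s: 7.25
tool_pos: [0.4995, -0.0063, 0.0061]
tool_rot: [180.0, -0.0, 84.9]
force: [0.1, 0.7, -1.2]
grip_width: 0.066
```

apply_moves(
  targets=[
    [[0, 0, -0.5], [0, 0, 0]],
    [[0, 0, -1], [0, 0, 0]],
    [[0, 0, -1], [0, 0, 0]],
  ],
)

```text
time_s: 7.55
tool_pos: [0.4995, -0.0063, 0.0051]
tool_rot: [180.0, 0.0, 84.9]
force: [-0.6, -1.0, -0.1]
grip_width: 0.066
```

apply_moves(
  targets=[
    [[0, 0, -0.5], [0, 0, 0]],
    [[0, 0, -0.5], [0, 0, 0]],
  ],
)

```text
time_s: 7.75
tool_pos: [0.4995, -0.0063, 0.005]
tool_rot: [-180.0, -0.0, 84.9]
force: [-1.8, 0.6, 4.4]
grip_width: 0.0658
```

apply_moves(
  targets=[
    [[0, 0, 0], [0, 0, 0]],
    [[0, 0, 0], [0, 0, 0]],
    [[0, 0, 0], [0, 0, 0]],
    [[0, 0, 0], [0, 0, 0]],
    [[0, 0, 0], [0, 0, 0]],
  ],
  hand=87,
)

```text
time_s: 8.25
tool_pos: [0.4994, -0.0063, 0.0045]
tool_rot: [-180.0, 0.0, 84.9]
force: [0.3, -0.2, -0.1]
grip_width: 0.0862
```

apply_moves(
  targets=[
    [[0, 0, 10], [0, 0, 0]],
    [[0, 0, 40], [0, 0, 0]],
    [[0, 0, 60], [0, 0, 0]],
    [[0, 0, 60], [0, 0, 0.14]],
    [[0, 0, 60], [0, 0, 0.28]],
    [[0, 0, 60], [0, 0, 0.42]],
    [[0, 0, 60], [0, 0, 0.56]],
    [[0, 0, 60], [0, 0, 0.7]],
  ],
)

```text
time_s: 9.05
tool_pos: [0.4999, -0.0064, 0.0654]
tool_rot: [179.9, 0.0, 125.3]
force: [0.2, 0.6, -0.2]
grip_width: 0.0868
```

Run:
```python
from h import *
o=env.get_obs();print({k:np.round(o[k],4).tolist() for k in('time_s','tool_pos','tool_rot','qpos','force')})
s=env.read_camera('scene')
cv2.imwrite('pics/c4.png',cv2.resize(s['image'][190:290,240:360,::-1],(600,500),interpolation=cv2.INTER_CUBIC))
for r in env.regions_of(s,'panel_two'): print(r['conf'],r['rect'],rect(s,r['region'],.016))
```

```text
{'time_s': 9.05, 'tool_pos': [0.4999, -0.0064, 0.0654], 'tool_rot': [179.9352, 0.0404, 125.3273], 'qpos': [-30.84, 8.7256, 30.7134, 115.4871, -5.3037, 57.0319, 37.7946], 'force': [0.1782, 0.6034, -0.1662]}
0.69 [298.6, 233.1, 319.7, 252.1] [503.7, -10.6, 54.7, 73.4, 82.0]
```

View pics/c4.png

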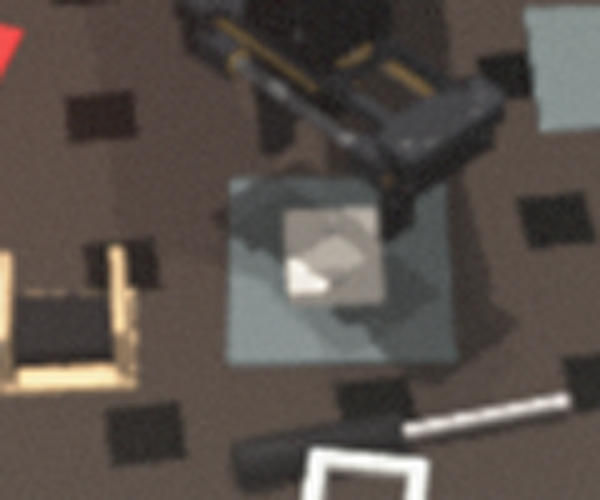

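apply_moves(
  targets=[
    [[0, 0, 0], [0, 0, 0.14]],
    [[0, 0, 0], [0, 0, 0.28]],
    [[0, 0, 0], [0, 0, 0.42]],
    [[0, 0, 0], [0, 0, 0.56]],
    [[0, 0, 0], [0, 0, 0.7]],
    [[0, 0, 0], [0, 0, 0.84]],
    [[0, 0, -25], [0, 0, 0.871]],
    [[0, 0, -35], [0, 0, 0.871]],
  ],
)

```text
time_s: 9.95
tool_pos: [0.4987, -0.0064, 0.0286]
tool_rot: [-180.0, -0.1, 174.7]
force: [-0.6, 0.1, 0.1]
grip_width: 0.0871
```

apply_moves(
  targets=[
    [[0, 0, -12], [0, 0, 0]],
    [[0, 0, -18], [0, 0, 0]],
    [[0, 0, -22], [0, 0, 0]],
    [[0, 0, -24], [0, 0, 0]],
    [[0, 0, -24.5], [0, 0, 0]],
    [[0, 0, -24.5], [0, 0, 0]],
  ],
)

```text
time_s: 10.55
tool_pos: [0.4998, -0.0063, 0.0054]
tool_rot: [180.0, 0.0, 174.9]
force: [0.3, -0.4, -0.0]
grip_width: 0.0869
```

apply_moves(
  targets=[
    [[0, 0, 0], [0, 0, 0]],
    [[0, 0, 0], [0, 0, 0]],
    [[0, 0, 0], [0, 0, 0]],
    [[0, 0, 0], [0, 0, 0]],
    [[0, 0, 0], [0, 0, 0]],
    [[0, 0, 0], [0, 0, 0]],
    [[0, 0, 0], [0, 0, 0]],
  ],
  hand=30,
  squeeze=20,
)

```text
time_s: 11.25
tool_pos: [0.4995, -0.0064, 0.0051]
tool_rot: [180.0, 0.0, 174.9]
force: [0.0, -1.0, 0.7]
grip_width: 0.0534
```

apply_moves(
  targets=[
    [[0, 0, 5], [0, 0, 0]],
    [[0, 0, 25], [0, 0, 0]],
    [[0, 0, 65], [0, 0, 0]],
    [[0, 0, 105], [0, 0, 0]],
    [[0, 0, 125], [0, 0, -0.1]],
    [[0, 10, 125], [0, 0, -0.24]],
    [[5, 40, 125], [0, 0, -0.38]],
    [[10, 75, 125], [0, 0, -0.52]],
  ],
)

```text
time_s: 12.05
tool_pos: [0.5098, 0.0682, 0.1309]
tool_rot: [179.9, 0.0, 144.6]
force: [0.6, 0.3, -0.2]
grip_width: 0.0539
```

apply_moves(
  targets=[
    [[5, 35, 0], [0, 0, -0.14]],
    [[10, 75, 0], [0, 0, -0.28]],
    [[15, 115, 0], [0, 0, -0.42]],
    [[20, 150, 0], [0, 0, -0.56]],
    [[24, 180, 0], [0, 0, -0.7]],
    [[25, 187, 0], [0, 0, -0.84]],
    [[25, 187, 0], [0, 0, -0.857]],
    [[25, 187, 0], [0, 0, -0.857]],
  ],
)

```text
time_s: 12.85
tool_pos: [0.5344, 0.2547, 0.13]
tool_rot: [-180.0, 0.1, 96.1]
force: [-0.2, -0.7, -0.6]
grip_width: 0.0543
```

Run:
```python
from h import *
o=env.get_obs();print({k:np.round(o[k],4).tolist() for k in('time_s','tool_pos','tool_rot','qpos','force','grip_width')})
p=env.read_camera('top');s=env.read_camera('scene')
cv2.imwrite('pics/c5.png',np.hstack([cv2.resize(q['image'][b[1]:b[1]+100,b[0]:b[0]+80,::-1],(400,500),interpolation=cv2.INTER_CUBIC) for q,b in((p,(190,175)),(s,(355,175)))]))
for q in(p,s):
  for r in env.regions_of(q,'panel_two'): print(r['conf'],r['rect'],rect(q,r['region'],.14))
```

```text
{'time_s': 12.85, 'tool_pos': [0.5344, 0.2547, 0.13], 'tool_rot': [-179.979, 0.0641, 96.1438], 'qpos': [-46.8071, 15.3984, 21.9345, 99.0831, -6.1393, 66.7468, -17.0094], 'force': [-0.2073, -0.7356, -0.5637], 'grip_width': 0.0543}
0.75 [235.5, 222.0, 241.2, 239.9] [533.7, 225.9, 49.3, 12.3, 1.0]
0.66 [385.8, 204.1, 405.7, 217.6] [540.2, 234.3, 60.5, 35.7, 0.9]
```

View pics/c5.png

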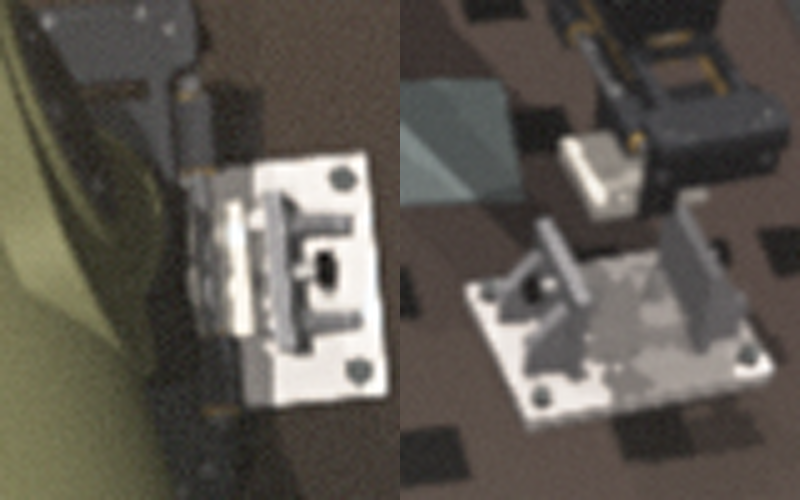

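Run:
```python
from h import *
o=env.get_obs();x,y,z=o['tool_pos'];print(o['tool_pos'])
p=env.read_camera('top');s=env.read_camera('scene')
a=np.radians(6.1);C=lambda u,v,zz:[x+u*np.cos(a)-v*np.sin(a),y+u*np.sin(a)+v*np.cos(a),zz]
b=z-.0012
P=[C(u,-.033,zz) for zz in(b,b+.012) for u in(-.027,.027)]
print('top pred (bottom -,+; top -,+) crop',((proj(p,P)-[190,175])*5).round(1).tolist())
print('scene pred crop',((proj(s,P)-[355,175])*5).round(1).tolist())
# subpixel: observed strip columns profile in top at mid row
g=p['image'].astype(int).min(2);print(g[216:242:4,232:248])
# jig outline from first top picture at z=.012
im=cv2.imread('pics/top0.png').astype(int).min(2);w=np.zeros(im.shape,np.uint8);w[200:265,190:272]=im[200:265,190:272]>130
print('jig top',rect(p,w,.012))
pts={}
from scipy.ndimage import map_coordinates
def edge(im,cam,X0,X1,n):
    """sub-pixel max-gradient offset (mm) of line X0-X1 along normal n (world, mm)"""
    t=np.linspace(.15,.85,40);k=np.linspace(-8,8,65);r=[]
    prof=0
    for ti in t:
        X=np.array([X0*(1-ti)+X1*ti+n*kk/1000 for kk in k]);u=proj(cam,X);prof=prof+map_coordinates(im.astype(float),[u[:,1],u[:,0]],order=1)
    prof/=len(t);d=np.abs(np.gradient(cv2.GaussianBlur(prof[:,None],(1,5),0)[:,0])) if 0 else np.abs(np.gradient(prof))
    w=d**2;return round((w*k).sum()/w.sum(),2)
is_=cv2.imread('pics/scene0.png').astype(int).min(2)
for nm,I,cam in(('top',im,p),('scene',is_,s)):
  for deg in(5,5.5,6,6.5):
    th=np.radians(deg);ex=np.array([np.cos(th),np.sin(th),0]);ey=np.array([-np.sin(th),np.cos(th),0]);c=np.array([.5345,.2565,.012])
    q=lambda u,v:c+u*ex+v*ey
    print(nm,deg,'x+',edge(I,cam,q(.055,-.07),q(.055,.07),ex),'x-',edge(I,cam,q(-.055,-.07),q(-.055,.07),ex),'y-',edge(I,cam,q(-.055,-.075),q(.055,-.075),ey),'y+',edge(I,cam,q(-.055,.075),q(.055,.075),ey))
```

```text
[0.53464098 0.25440879 0.13026654]
top pred (bottom -,+; top -,+) crop [[255.8, 326.0], [244.2, 196.3], [251.2, 324.4], [239.4, 193.3]]
scene pred crop [[163.0, 154.8], [197.7, 219.0], [165.2, 138.9], [200.1, 203.1]]
[[ 94 120 132 162 230 237 195 131 134 175 194 167 162 163 106  69]
 [ 90 128 160 206 249 252 241 166 178 197 191 178 163 169 164 116]
 [ 76  99 128 134 167 238 236 176 120 122 130 158 159 167 155  97]
 [ 88  90 116 120 160 231 236 203 126 104 114 130 158 164 152 116]
 [104  90 104 120 168 232 242 233 143  90 108 140 175 168 167 161]
 [110  97 102 124 169 233 238 232 174 117 118 131 157 160 167 154]
 [ 72  81  88 114 153 216 241 243 214 133 108 146 196 185 163 160]]
jig top [535.1, 258.3, 112.9, 152.9, 6.1]
top 5 x+ 1.85 x- 0.25 y- 1.15 y+ 2.06
top 5.5 x+ 1.84 x- 0.26 y- 1.16 y+ 2.05
top 6 x+ 1.83 x- 0.26 y- 1.15 y+ 2.05
top 6.5 x+ 1.83 x- 0.25 y- 1.15 y+ 2.05
scene 5 x+ 4.15 x- 0.38 y- -2.09 y+ 0.43
scene 5.5 x+ 4.15 x- 0.57 y- -2.05 y+ 0.36
scene 6 x+ 4.14 x- 0.76 y- -2.05 y+ 0.35
scene 6.5 x+ 4.14 x- 0.94 y- -2.04 y+ 0.37
```

apply_moves(
  targets=[
    [[0, 2, -10], [0, 0, 0]],
    [[0, 2, -30], [0, 0, 0]],
    [[0, 2, -42], [0, 0, 0]],
    [[0, 2, -50], [0, 0, 0]],
    [[0, 2, -56], [0, 0, 0]],
    [[0, 2, -62], [0, 0, 0]],
    [[0, 2, -66], [0, 0, 0]],
    [[0, 2, -66], [0, 0, 0]],
  ],
)

```text
time_s: 13.95
tool_pos: [0.5343, 0.2576, 0.0637]
tool_rot: [-180.0, 0.0, 96.0]
force: [0.7, -0.4, -1.2]
grip_width: 0.0541
```

Run:
```python
from h import *
o=env.get_obs();print({k:np.round(o[k],4).tolist() for k in('time_s','tool_pos','tool_rot','force','grip_width')})
p=env.read_camera('top');s=env.read_camera('scene')
cv2.imwrite('pics/c6.png',np.hstack([cv2.resize(q['image'][b[1]:b[1]+70,b[0]:b[0]+56,::-1],(400,500),interpolation=cv2.INTER_CUBIC) for q,b in((p,(212,195)),(s,(370,200)))]))
```

```text
{'time_s': 13.95, 'tool_pos': [0.5343, 0.2576, 0.0637], 'tool_rot': [-179.9761, 0.0159, 96.0162], 'force': [0.691, -0.3863, -1.1597], 'grip_width': 0.0541}
```

View pics/c6.png

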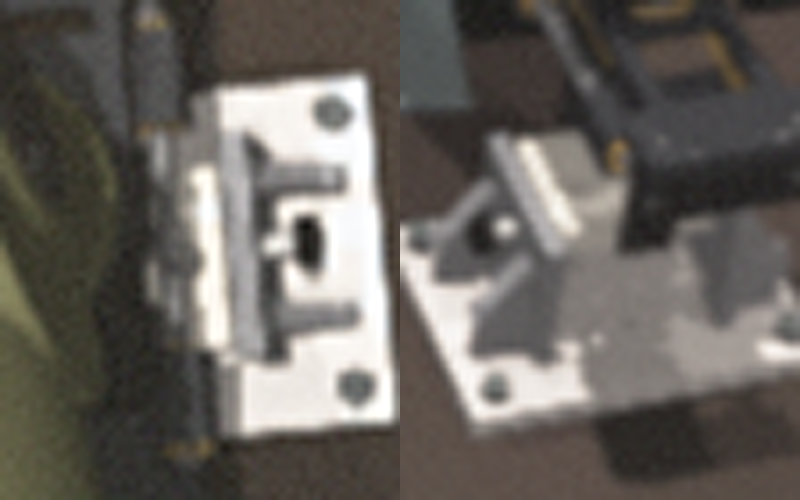

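```bash
cat > e.py <<'E'
from h import *
from scipy.ndimage import map_coordinates
def prof(im,cam,X0,X1,n,k):
    pr=0
    for t in np.linspace(0,1,20):
        X=np.array([X0*(1-t)+X1*t+n*kk/1000 for kk in k]);u=proj(cam,X)
        pr=pr+map_coordinates(im.astype(float),[u[:,1],u[:,0]],order=1)/20
    return pr
E
python3 - <<'E'
from e import *
p=env.read_camera('top');s=env.read_camera('scene')
th=np.radians(6);ex=np.array([np.cos(th),np.sin(th),0]);ey=np.array([-np.sin(th),np.cos(th),0])
c=np.array([.5345,.2565,0]);q=lambda u,v,z:c+u*ex+v*ey+[0,0,z]
k=np.arange(-48,49,3)
top=p['image'].astype(int).min(2);top0=cv2.imread('pics/top0.png').astype(int).min(2)
print('k',k.tolist())
for nm,I in(('now',top),('t0',top0)):
  for v in(-.031,-.034,-.037,-.039,-.041): print(nm,v,prof(I,p,q(0,v-.0005,.076),q(0,v+.0005,.076),ex,k).round().astype(int).tolist())
j=np.arange(-60,-14,2)
print('j',j.tolist())
for nm,I in(('now',top),('t0',top0)): print(nm,'y',prof(I,p,q(-.015,0,.076),q(.015,0,.076),ey,j).round().astype(int).tolist())
j=np.arange(14,60,2);print('j',j.tolist());print('t0 y+',prof(top0,p,q(-.015,0,.076),q(.015,0,.076),ey,j).round().astype(int).tolist())
print(env.get_obs()['tool_pos'])
E
```

```text
k [-48, -45, -42, -39, -36, -33, -30, -27, -24, -21, -18, -15, -12, -9, -6, -3, 0, 3, 6, 9, 12, 15, 18, 21, 24, 27, 30, 33, 36, 39, 42, 45, 48]
now -0.031 [124, 123, 119, 118, 147, 178, 166, 210, 227, 218, 207, 200, 205, 210, 216, 220, 226, 216, 204, 207, 220, 218, 211, 218, 205, 143, 117, 114, 120, 122, 120, 114, 70]
now -0.034 [179, 172, 163, 155, 163, 169, 152, 154, 157, 151, 137, 129, 134, 145, 156, 158, 157, 144, 134, 124, 137, 147, 152, 161, 178, 163, 133, 128, 137, 148, 147, 146, 107]
now -0.037 [230, 229, 227, 229, 194, 154, 164, 168, 167, 164, 161, 158, 155, 156, 163, 168, 163, 160, 159, 161, 161, 162, 171, 176, 175, 174, 174, 175, 200, 226, 227, 222, 159]
now -0.039 [229, 229, 230, 228, 184, 150, 168, 167, 163, 161, 162, 166, 167, 166, 170, 165, 158, 160, 164, 173, 180, 179, 183, 177, 173, 172, 172, 181, 214, 236, 234, 234, 163]
now -0.041 [227, 227, 229, 219, 159, 135, 162, 155, 141, 132, 134, 145, 150, 154, 161, 152, 140, 135, 138, 153, 165, 172, 178, 166, 151, 145, 141, 165, 212, 237, 240, 240, 166]
t0 -0.031 [249, 250, 249, 249, 249, 249, 251, 240, 236, 250, 249, 249, 2
[... 711 characters left out ...]
, 208, 195, 176, 170, 174, 185, 193, 199, 206, 193, 175, 168, 167, 191, 235, 250, 250, 253, 196]
j [-60, -58, -56, -54, -52, -50, -48, -46, -44, -42, -40, -38, -36, -34, -32, -30, -28, -26, -24, -22, -20, -18, -16]
now y [116, 111, 133, 175, 197, 160, 117, 94, 92, 127, 164, 167, 153, 141, 185, 234, 238, 206, 152, 117, 98, 90, 84]
t0 y [131, 124, 144, 183, 204, 170, 129, 105, 109, 158, 207, 214, 217, 232, 246, 239, 222, 215, 222, 229, 232, 239, 247]
j [14, 16, 18, 20, 22, 24, 26, 28, 30, 32, 34, 36, 38, 40, 42, 44, 46, 48, 50, 52, 54, 56, 58]
t0 y+ [217, 226, 231, 236, 242, 242, 182, 111, 83, 82, 80, 97, 152, 203, 211, 207, 203, 204, 193, 170, 151, 145, 152]
[0.53480396 0.25786433 0.06456722]
```

apply_moves(
  targets=[
    [[0.5, 0, -4], [0, 0, 0]],
    [[0.5, 0, -8], [0, 0, 0]],
    [[0.5, 0, -10], [0, 0, 0]],
    [[0.5, 0, -12], [0, 0, 0]],
    [[0.5, 0, -13], [0, 0, 0]],
    [[0.5, 0, -14], [0, 0, 0]],
  ],
)

```text
time_s: 14.75
tool_pos: [0.5353, 0.2578, 0.0502]
tool_rot: [180.0, -0.0, 96.0]
force: [0.4, 1.5, 0.9]
grip_width: 0.0537
```

apply_moves(
  targets=[
    [[0, 0, -1], [0, 0, 0]],
    [[0, 0, -2], [0, 0, 0]],
    [[0, 0, -3], [0, 0, 0]],
    [[0, 0, -3], [0, 0, 0]],
  ],
)

```text
time_s: 15.15
tool_pos: [0.5362, 0.2581, 0.0478]
tool_rot: [179.8, -0.1, 96.0]
force: [3.7, 0.3, 2.5]
grip_width: 0.0538
```

apply_moves(
  targets=[
    [[1, 0, 0], [0, 0, 0]],
    [[1, 0, -1], [0, 0, 0]],
    [[1, 0, -2], [0, 0, 0]],
    [[1, 0, -2], [0, 0, 0]],
  ],
)

```text
time_s: 15.55
tool_pos: [0.5369, 0.2582, 0.0453]
tool_rot: [179.9, -0.0, 96.0]
force: [5.1, 3.0, 1.3]
grip_width: 0.0534
```

apply_moves(
  targets=[
    [[1, 0.5, 0], [0, 0, 0]],
    [[1, 0.5, 0], [0, 0, 0]],
    [[1, 0.5, 0], [0, 0, 0]],
  ],
)

```text
time_s: 15.85
tool_pos: [0.537, 0.2582, 0.0449]
tool_rot: [180.0, 0.0, 96.0]
force: [2.9, 1.5, 1.2]
grip_width: 0.0538
```

Run:
```python
from h import *
o=env.get_obs();print({k:np.round(o[k],4).tolist() for k in('tool_pos','tool_rot','force','wrist_torque')})
```

```text
{'tool_pos': [0.537, 0.2582, 0.0449], 'tool_rot': [179.9964, 0.0022, 96.0184], 'force': [2.891, 1.518, 1.2026], 'wrist_torque': [0.3977, -0.7889, 0.037]}
```

Forces are easing and the pins look captured. Going down.

apply_moves(
  targets=[
    [[0.5, 0.3, -1], [0, 0, 0]],
    [[0.5, 0.3, -2], [0, 0, 0]],
    [[0.5, 0.3, -3], [0, 0, 0]],
    [[0.5, 0.3, -4], [0, 0, 0]],
    [[0.5, 0.3, -4], [0, 0, 0]],
  ],
)

```text
time_s: 16.35
tool_pos: [0.537, 0.2583, 0.0406]
tool_rot: [-180.0, 0.0, 96.0]
force: [3.1, 1.4, -0.9]
grip_width: 0.0532
```

apply_moves(
  targets=[
    [[0.7, 0.3, -1], [0, 0, 0]],
    [[0.7, 0.3, -2], [0, 0, 0]],
    [[0.7, 0.3, -3], [0, 0, 0]],
    [[0.7, 0.3, -4], [0, 0, 0]],
    [[0.7, 0.3, -5], [0, 0, 0]],
    [[0.7, 0.3, -6], [0, 0, 0]],
    [[0.7, 0.3, -6], [0, 0, 0]],
  ],
)

```text
time_s: 17.05
tool_pos: [0.5379, 0.2587, 0.0348]
tool_rot: [-180.0, 0.0, 96.0]
force: [-0.0, 0.1, -0.7]
grip_width: 0.0542
```

apply_moves(
  targets=[
    [[0, 0, -0.5], [0, 0, 0]],
    [[0, 0, -1], [0, 0, 0]],
    [[0, 0, -1.5], [0, 0, 0]],
    [[0, 0, -1.5], [0, 0, 0]],
  ],
)

```text
time_s: 17.45
tool_pos: [0.5381, 0.2588, 0.0335]
tool_rot: [180.0, 0.0, 96.0]
force: [-0.3, -0.8, -0.7]
grip_width: 0.0536
```

apply_moves(
  targets=[
    [[0, 0, -0.5], [0, 0, 0]],
    [[0, 0, -1], [0, 0, 0]],
    [[0, 0, -1], [0, 0, 0]],
  ],
)

```text
time_s: 17.75
tool_pos: [0.5382, 0.2588, 0.0332]
tool_rot: [180.0, -0.0, 96.0]
force: [-2.1, -1.4, 4.8]
grip_width: 0.0538
```

apply_moves(
  targets=[
    [[0, 0, 0], [0, 0, 0]],
    [[0, 0, 0], [0, 0, 0]],
    [[0, 0, 0], [0, 0, 0]],
    [[0, 0, 0], [0, 0, 0]],
    [[0, 0, 0], [0, 0, 0]],
    [[0, 0, 0], [0, 0, 0]],
  ],
  hand=87,
)

```text
time_s: 18.35
tool_pos: [0.5382, 0.2588, 0.0325]
tool_rot: [180.0, 0.0, 96.0]
force: [0.2, 0.4, 0.4]
grip_width: 0.0855
```

apply_moves(
  targets=[
    [[0, 0, 5], [0, 0, 0]],
    [[0, 0, 20], [0, 0, 0]],
    [[0, 0, 60], [0, 0, 0]],
    [[0, 0, 100], [0, 0, 0]],
    [[0, 0, 140], [0, 0, 0]],
    [[0, 0, 165], [0, 0, 0]],
    [[0, -45, 165], [0, 0, 0]],
    [[0, -90, 165], [0, 0, 0]],
  ],
)

```text
time_s: 19.15
tool_pos: [0.5388, 0.1693, 0.2002]
tool_rot: [179.8, -0.1, 96.2]
force: [0.8, -1.1, -0.2]
grip_width: 0.0871
```

apply_moves(
  targets=[
    [[0, -45, 0], [0, 0, 0]],
    [[0, -90, 0], [0, 0, 0]],
    [[0, -135, 0], [0, 0, 0]],
    [[0, -180, 0], [0, 0, 0]],
    [[0, -180, 0], [0, 0, 0]],
    [[0, -180, 0], [0, 0, 0]],
  ],
)

```text
time_s: 19.75
tool_pos: [0.5384, -0.0125, 0.199]
tool_rot: [179.9, -0.1, 95.8]
force: [-0.3, 0.8, -0.5]
grip_width: 0.0868
```

Run:
```python
from e import *
o=env.get_obs();print({k:np.round(o[k],4).tolist() for k in('time_s','tool_pos','force','grip_width')})
p=env.read_camera('top');s=env.read_camera('scene')
cv2.imwrite('pics/c7.png',np.hstack([cv2.resize(q['image'][b[1]:b[1]+70,b[0]:b[0]+80,::-1],(400,350),interpolation=cv2.INTER_CUBIC) for q,b in((p,(192,195)),(s,(360,200)))]))
for q in(p,s):
  for r in env.regions_of(q,'panel_two'): print(round(r['conf'],2),r['rect'],rect(q,r['region'],.044))
```

```text
{'time_s': 19.75, 'tool_pos': [0.5384, -0.0125, 0.199], 'force': [-0.3267, 0.8115, -0.5259], 'grip_width': 0.0868}
0.85 [214.7, 223.9, 246.6, 245.8] [534.5, 258.8, 54.3, 64.6, 5.6]
0.54 [427.3, 143.8, 511.9, 166.1] [713.5, -271.8, 189.4, 48.7, 87.9]
0.74 [387.6, 226.8, 414.1, 244.9] [541.7, 255.8, 66.4, 65.4, 4.0]
```

View pics/c7.png

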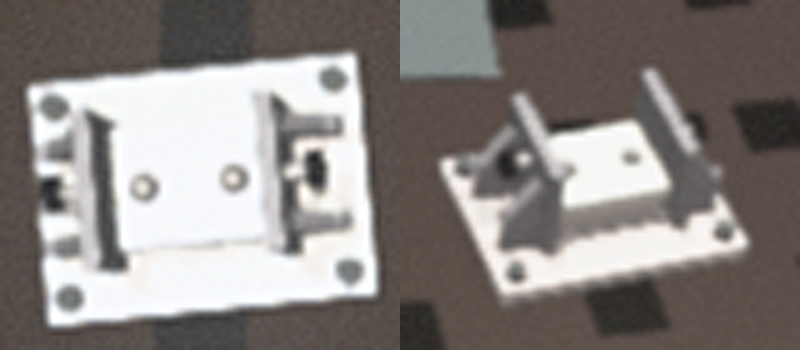

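The panel is on the pins: in the top crop both pin tips stand in its holes at (145,187) and (233,179). In the scene view it sits level on the seat between the cheeks, and the gripper is well clear.

```bash
python3 -c "
from cell import env
print(env.sign_off())"
```

```text
the job is handed in; nothing more can be done
None
```

The two-hole panel is on the jig's pins, let go, and I handed the job in at about 20 s of the 67 s allowed. No verdict came back, so what follows is from my own checks.

**What I did:** I took the panel from the rack by its short ends and laid it flat on the large grey mat, avoiding the small grey and red ones. After letting go I gripped it again by its long sides and lowered it over the pins. It touched the pin tapers on the way down, so I shifted it about 3 mm in x and 1 mm in y, feeling for contact with forces of about 5 N.

**Last checks:**
- **Seating:** It met the seat with 4.8 N at a tool height of 33.2 mm, which is where I expected flush contact.
- **Pictures:** Both pin tips show through the holes in the top view, and the panel looks level between the cheeks in the scene view. The gripper ended well clear, with only sensor noise on the force reading.
- **Other things on the bench:** I noticed no contact with the other panels or loose items. I did not measure their final positions, and I did not view a full picture of the bench at the end.

**Disagreement:** The cameras' estimates of the panel's centre differed from the tool's position at release, (538, 259) mm. The top camera gave (534.5, 259), about 4 mm off in x. The scene camera gave (542, 256), about 4 mm off in x and 3 mm in y. I put this down to calibration error and visible side faces, since the pins locate the panel.

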